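# Lay out four microscope objectives for cleaning, shortest to longest, in V-rests

### The arm

A 6-joint arm with a two-finger parallel gripper is mounted at the origin on the work surface. World frame = base frame: x ahead of the robot, y to its left, z up, the work surface at z = 0. Lengths are in m, angles in degrees, forces in N, time in s.
With the tool pointing down it reaches from about 0.4 to 0.825 m from the base axis. Payload 7 kg.
Tool frame: the origin (TCP) lies at the very end of the fingers, on their centre line; the grasp point (between the pads) lies 19 mm behind it; z points along the fingers, y is the line along which they close (so a half turn about z gives the same grasp; the last joint's range is limited). The gripper opens to 88 mm and grips with 3 to 60 N. Pads are 19 mm wide; open, the fingers measure 130 mm over their backs; the gripper's body (78 mm by 193 mm) begins 47 mm behind the grasp point.
Start: joints at [-54.368, 20.546, 0.682, 0, -70.136, -16.507], TCP at [0.221, -0.638, 0.193] pointing down, gripper open.
Joint ranges: [-176.03, 176.03], [-82.01, 121.73], [-58.28, 71.71], [-173.87, 95.51], [-174.79, -0.11], [-173.66, 173.66]. Speed limits (degrees/s): [136.94, 136.94, 172.46, 180, 180, 180].

### API

Orientations are given as [roll, pitch, yaw] about the fixed x, y, z axes, in that order (R = Rz(yaw) Ry(pitch) Rx(roll)).
In Python, from plant import r gives the robot as it stands. The module is installed in compiled form; this text tells all that it offers.
- The arm moves only by the tool jog_arm, never from a script. Its arguments are lists of equal length, an entry for each row: "travel": the shift along the tool's x, y, z each as a share of 50 cm, from -1 to 1, a list of three; "dr": the turn, a rotation vector about the tool's x, y, z each as a share of 360 degrees, from -1 to 1, a list of three; "claw": the opening, from 0 (shut) to 1 (fully open). A call has exactly 10 rows; each row is the pose to reach, as a shift and turn from the pose commanded when the call began, along the tool's axes at that moment, turning the shorter way round; what a row does not reach only later rows make up. A row lasts 1/8 s, in which the tool goes at most 62.5 mm and 10.7 degrees, less where a joint would pass 70% of its speed; a pose out of reach is approached as far as the arm can. A call with a number of a shift or a turn outside -1 to 1 is refused whole. A call with a gripper value outside its range is refused whole. The fingers move at their own pace and stop on an object; "newtons" is the grip in N (left out, the last holds). Time passes only in rows, so rows that repeat a pose let the fingers close, or fill a call up. It gives the time, the measured TCP pose, the force, the opening and the grip force at its end, in the units of the state.
- r.get_state(): the state, without advancing time (a new reading comes with each control period).
- r.capture(name): name is "scene" or "top"; returns a dict with "pixels" (384x512x3 uint8, red, green, blue), "range_z" (384x512 float32, m along the optical axis (not along the pixel's ray), 0 where there is no reading), "fx", "fy", "cx", "cy" (pixels), "dist_coeffs" ([k1, k2, p1, p2, k3] as OpenCV has them; the pictures are not rectified), "position" and "attitude" of the camera in the world. Camera axes: x right, y up, looking along -z (the intrinsics and any distortion apply to the point x, -y, -z); pixel columns grow to the right and rows downward; lengths in m; the calibration is good to about 2 mm. A picture is of the moment at which its call begins.
- r.close_job(): hands the job in; it is judged then, once.
Trained networks look in the newest picture that a camera, given by its name, has taken for a name from the list of things; names that differ only in an ending like _2 or _b are one class to them, and where a whole thing is asked for, a point or a joint stands for the part that bears it (a point fixed in the world has none). Each returns a list of dicts, best first, with "conf" (0 to 1); they miss things now and then, are a little off and sometimes report something else, mostly with a low value. They report only what shows in the picture. A call takes as long as a camera call. They do not tell look-alikes from the thing itself.
- r.boxes_of(name, camera): "extent" ([left, top, right, bottom] in pixels, round what is visible of it).
- r.regions_of(name, camera): "pixels" (384x512 bool, what is visible of it) and "extent" ([left, top, right, bottom] in pixels, round what is visible of it).
- r.tip_of(name, camera): "at" ([column, row] in pixels: a listed point, or the origin of a listed thing).
The state is a dict: "time_s": time; "joints": joint angles; "qd": joint speeds; "joint_torque": joint torques, N m; "tcp_pos": TCP position; "eef_rot": TCP orientation; "contact_force": force on the tool from outside, world axes, zero at the start; "moment": the same for the moment, N m; "gripper_width": finger opening in m; "gripper_force": force on a finger pad.
Only numpy, scipy, OpenCV 4.12 (cv2) and the standard library are available. Lean on these libraries where they do the work, as an engineer would, in place of code of your own. Each camera call takes 0.05 s, during which the arm holds its last target. There are 200 camera calls.

### The job

Lay the four microscope objectives crosswise in the white V-rests on the rail, one in each, in order of length for cleaning: the shortest in the rest next to the amber bottle of cleaning fluid, then each longer one in turn, the longest at the far end. Centre each along its groove, lower it in rather than dropping it (either end may face the robot), and do not shift the bottle or the culture flask with the orange cap.

Things in the scene. Friction and masses are not known exactly. Their poses are not given: they have to be found in the camera images.
- objective_32: Microscope objective, the shortest: 32 mm long overall, lying on its side. Black barrel 30 mm in diameter with dark knurled ring, brass thread 20 mm across at the rear (5 mm), a wide, almost unstepped steel front 24 mm across. Origin on its axis at mid-length, 15 mm above the bench; the barrel reaches 11 mm or more either side of it. x along the axis to the front lens; y, z roll with it. 60 to 210 g.
- objective_44: Microscope objective, the second shortest: 44 mm long overall, lying on its side. Black barrel 30 mm in diameter with dark knurled ring, brass thread 20 mm across at the rear (5 mm), a short cone ending in a 17 mm front. Origin on its axis at mid-length, 15 mm above the bench; the barrel reaches 11 mm or more either side of it. x along the axis to the front lens; y, z roll with it. 60 to 210 g.
- objective_56: Microscope objective, the second longest: 56 mm long overall, lying on its side. Black barrel 30 mm in diameter with dark knurled ring, brass thread 20 mm across at the rear (5 mm), a longer cone ending in a 14 mm front. Origin on its axis at mid-length, 15 mm above the bench; the barrel reaches 11 mm or more either side of it. x along the axis to the front lens; y, z roll with it. 60 to 210 g.
- objective_68: Microscope objective, the longest: 68 mm long overall, lying on its side. Black barrel 30 mm in diameter with dark knurled ring, brass thread 20 mm across at the rear (5 mm), a steep cone down to a 10 mm tip. Origin on its axis at mid-length, 15 mm above the bench; the barrel reaches 11 mm or more either side of it. x along the axis to the front lens; y, z roll with it. 60 to 210 g.
- rest_a: White fixed V-rest, one of four alike in a row on a dark rail: block 34 mm along x, 25 mm along y, 28 mm tall. A 100-degree V-groove 10.5 mm deep runs along x across its top: an objective lies in it along x, 2.5 mm wider than the block either side. Origin: centre of underside, 10 mm above the bench; z up. A seated objective's axis is 37 mm above it. y along the row.
- rest_b: White fixed V-rest, one of four alike in a row on a dark rail: block 34 mm along x, 25 mm along y, 28 mm tall. A 100-degree V-groove 10.5 mm deep runs along x across its top: an objective lies in it along x, 2.5 mm wider than the block either side. Origin: centre of underside, 10 mm above the bench; z up. A seated objective's axis is 37 mm above it. Rests are parallel, 68-80 mm apart.
- rest_c: White fixed V-rest, one of four alike in a row on a dark rail: block 34 mm along x, 25 mm along y, 28 mm tall. A 100-degree V-groove 10.5 mm deep runs along x across its top: an objective lies in it along x, 2.5 mm wider than the block either side. Origin: centre of underside, 10 mm above the bench; z up. A seated objective's axis is 37 mm above it. Order of a to d in the row varies.
- rest_d: White fixed V-rest, one of four alike in a row on a dark rail: block 34 mm along x, 25 mm along y, 28 mm tall. A 100-degree V-groove 10.5 mm deep runs along x across its top: an objective lies in it along x, 2.5 mm wider than the block either side. Origin: centre of underside, 10 mm above the bench; z up. A seated objective's axis is 37 mm above it. Rail: 10 mm thick, 44 mm wide.
- bottle: Amber glass bottle of cleaning fluid with neck and cap, 52 mm in diameter, 105 mm tall, standing beyond one end of the row, about 90 mm from the centre of the nearest rest; which end varies (at the other end stands an open clear jar of cotton swabs, 60 mm across, 85 mm tall). Leave it where it is. Origin at the centre of its underside, z up.
- flask: Small clear culture flask with an orange screw cap lying flat on the bench near the robot, 94 mm long, 44 mm wide, 24 mm tall, to be left alone. Origin at the middle of its underside; x runs along it towards the cap.
Things that resemble listed ones, but are neither listed nor needed, are in the scene too. Leave any blue or purple look-alike of the objective_56 alone.

How it is judged:
By the outcome, as a careful person would: the job done as asked, in the order asked, and still so for the second after the job is handed in, with the robot touching nothing.
It also fails if it takes over 88 s, if anything falls off the work surface, if the arm or the gripper's body presses on something with over 40 N, if the wrist force passes 120 N, or if a joint passes its speed limit or range.

## Working session

There is one attempt and no reset: what is moved stays moved. The work goes in short steps, Python scripts to look and compute and a tool call to move; the robot and the scene stay as the last step left them, time stands still between calls to the robot, and variables do not carry over. Pictures are saved under pics/ and viewed, at most 14 in all, crops included, and the job is handed in when it is done.

Besides the shell and the picture viewer there is one more tool, called after "Call:" as name(argument=value, ...) on one line, values as JSON. jog_arm: Moves the arm, as the interface text tells. Its arguments: {"type":"object","properties":{"travel":{"type":"array"},"dr":{"type":"array"},"claw":{"type":"array"},"newtons":{"type":"number"}},"required":["travel","dr","claw"]}

```bash
mkdir -p pics
cat > h.py <<'E'
import numpy as np, cv2
from scipy.spatial.transform import Rotation as R
from plant import r
def cap(n):
    return r.capture(n)
def world(c):
    "HxWx3 world points"
    h,w=c["range_z"].shape
    K=np.array([[c["fx"],0,c["cx"]],[0,c["fy"],c["cy"]],[0,0,1.]])
    u,v=np.meshgrid(np.arange(w),np.arange(h))
    p=cv2.undistortPoints(np.stack([u,v],-1).reshape(-1,1,2).astype(np.float64),K,np.array(c["dist_coeffs"],float)).reshape(h,w,2)
    z=c["range_z"]
    P=np.stack([p[...,0]*z,-p[...,1]*z,-z],-1)
    a=np.array(c["attitude"],float)
    M=a if a.shape==(3,3) else R.from_euler("xyz",a,degrees=True).as_matrix()
    W=P@M.T+np.array(c["position"]); W[z<=0]=np.nan
    return W
E
python3 - <<'E'
from h import *
for n in("scene","top"):
    c=cap(n);print(n,c["position"],c["attitude"],c["fx"],c["dist_coeffs"])
    cv2.imwrite(f"pics/{n}.png",cv2.resize(c["pixels"][...,::-1],(800,600)))
    W=world(c);np.savez(n,W=W,px=c["pixels"])
    print(W[::96,::128].round(3).tolist())
    for k in("objective_32","objective_44","objective_56","objective_68","rest_a","bottle","flask"):
        for d in r.regions_of(k,n):
            m=d["pixels"]; print(k,round(d["conf"],2),np.round(d["extent"]),np.nanmedian(W[m],0).round(3),np.nanmax(W[m][:,2]).round(3))
print(r.get_state())
E
```

```text
scene [ 1.12253193 -0.17235397  0.50788043] [54.66701462  1.15183597 71.16123408] 390.98786783875096 [-0.11842945  0.          0.          0.          0.        ]
[[[-1.635, -0.805, 0.226], [-1.559, -0.043, 0.133], [-1.385, 0.739, 0.09], [-1.634, 1.913, -0.003]], [[-1.646, -0.984, -0.371], [-0.235, -0.159, 0.002], [-0.061, 0.255, 0.002], [0.093, 0.663, 0.004]], [[0.251, -0.507, 0.002], [0.36, -0.206, 0.001], [0.477, 0.059, 0.013], [0.56, 0.333, -0.0]], [[0.585, -0.451, 0.009], [0.673, -0.228, 0.029], [0.717, -0.028, 0.001], [0.793, 0.171, 0.001]]]
objective_32 0.82 [183. 202. 207. 223.] [ 0.514 -0.085  0.026] 0.034
objective_32 0.69 [246. 178. 269. 194.] [0.474 0.064 0.025] 0.033
objective_32 0.69 [302. 145. 325. 154.] [0.371 0.252 0.022] 0.031
objective_32 0.69 [364. 196. 391. 222.] [0.628 0.266 0.024] 0.033
objective_32 0.61 [292. 180. 313. 200.] [0.52  0.145 0.025] 0.033
objective_32 0.55 [ 99. 211. 115. 231.] [ 0.476 -0.256  0.025] 0.034
objective_32 0.5 [325. 160. 340. 178.] [0.473 0.243 0.025] 0.107
objective_44 0.82 [183. 202. 207. 223.] [ 0.514 -0.085  0.026] 0.034
objective_
[... 4443 characters left out ...]
.023] 0.028
{'time_s': 0.8, 'joints': array([-5.43693838e+01,  2.05445215e+01,  6.80433547e-01,  7.97838559e-04,
       -7.01365950e+01, -1.65086238e+01]), 'qd': array([ 0.12046636,  0.06417324, -0.02773649,  0.01327118, -0.0256646 ,
        0.10639205]), 'joint_torque': array([-2.18444252e-04, -5.82292128e+01,  2.93283910e+01,  7.00225085e+00,
        1.26349097e-02,  2.77709921e-05]), 'tcp_pos': array([ 0.22109582, -0.6377222 ,  0.19337292]), 'eef_rot': array([ 1.79999558e+02, -9.13500429e-04, -1.60877737e+02]), 'contact_force': array([-0.25704637, -0.19872126, -0.44350671]), 'moment': array([-0.01377636, -0.02506832, -0.01757632]), 'gripper_force': 0.0, 'gripper_width': 0.087227919164272}
```

Run:
```python
from h import *
d=np.load("top.npz");p=d["px"][...,::-1]
c=p[120:310,95:405];cv2.imwrite("pics/topc.png",cv2.resize(c,None,fx=2.58,fy=2.58,interpolation=cv2.INTER_CUBIC))
```

```text
(no output)
```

View pics/topc.png

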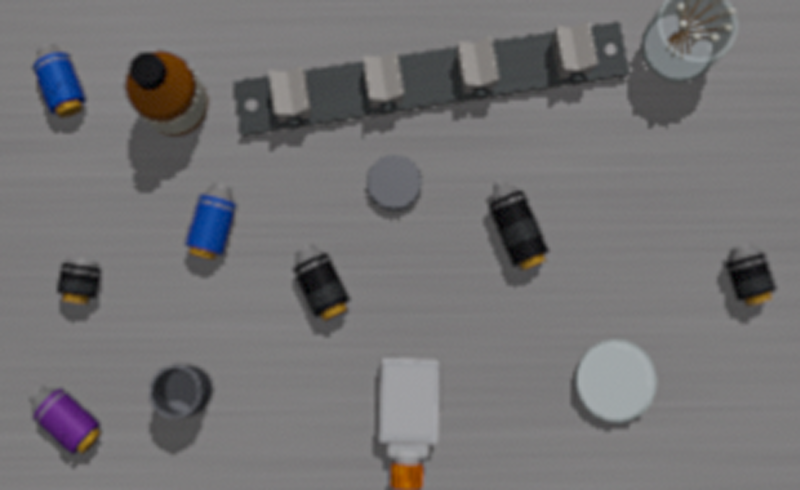

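View pics/scene.png

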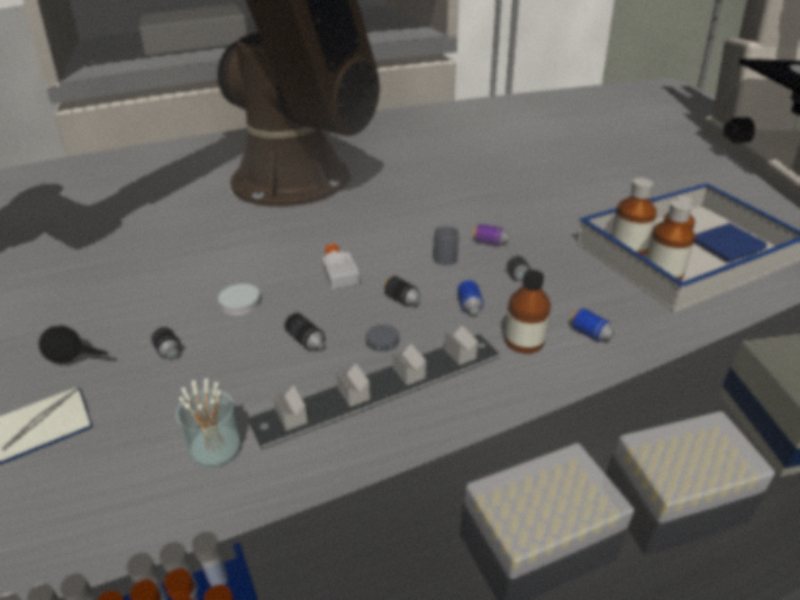

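Top crop: the black objectives are at (79,282) shortest, (750,275) second shortest, (322,285) second longest and (517,228) longest. Blue ones at (60,82) and (211,222) and a purple one at (67,420) are the look-alikes. The amber bottle at (160,88) stands at the +y end of the row, and the swab jar at (685,40) at the other end. The flask is at (408,400). The scene view agrees; its two other amber bottles are in the tray. Next I fit the poses.

```bash
cat > fit.py <<'E'
from h import *
from scipy.optimize import least_squares
def fit(W,x0,y0,rad=0.05):
    "axis (x,y,yaw) of objective lying on the bench, from world points of one camera"
    P=W.reshape(-1,3);P=P[np.isfinite(P).all(1)]
    P=P[np.hypot(P[:,0]-x0,P[:,1]-y0)<rad]
    bench=np.median(P[P[:,2]<0.006,2]) if (P[:,2]<0.006).sum()>20 else 0
    Q=P[P[:,2]-bench>0.008]; Q=Q[np.hypot(*(Q[:,:2]-np.median(Q[:,:2],0)).T)<0.042]
    c=Q[:,:2].mean(0)
    best=None
    for a0 in np.radians([0,45,90,135]):
        def f(p):
            d=Q[:,:2]-p[:2];n=np.array([-np.sin(p[2]),np.cos(p[2])])
            return np.hypot(d@n,Q[:,2]-bench-0.015)-0.015
        s=least_squares(f,[*c,a0],loss="soft_l1",f_scale=0.001)
        if best is None or s.cost<best.cost:best=s
    p=best.x;u=np.array([np.cos(p[2]),np.sin(p[2])]);n=np.array([-u[1],u[0]])
    t=(Q[:,:2]-p[:2])@u;lo,hi=np.percentile(t,[0.5,99.5])
    m=p[:2]+u*(lo+hi)/2
    return m.round(4),round((np.degrees(p[2])+90)%180-90,1),"len",round((hi-lo)*1e3,1),"n",len(Q),"bench",round(bench*1e3,1),"rms",round(np.sqrt(np.mean(best.fun**2))*1e3,2)
E
python3 - <<'E'
from fit import *
O={"32":(.464,.247),"44":(.463,-.252),"56":(.461,.069),"68":(.5,-.079)}
for n in("scene","top"):
    W=np.load(n+".npz")["W"]
    for k,v in O.items():print(n,k,*fit(W,*v))
    C=[]
    P=W.reshape(-1,3);P=P[np.isfinite(P).all(1)]
    for v in((.602,.094),(.615,.02),(.628,-.053),(.640,-.127)):
        Q=P[(np.hypot(P[:,0]-v[0],P[:,1]-v[1])<.03)&(P[:,2]>.030)]
        (cx,cy),(w,h),a=cv2.minAreaRect((Q[:,:2]*1000).astype(np.float32))
        C.append((cx,cy));print(n,"rest",round(cx,1),round(cy,1),round(w,1),round(h,1),round(a,1),"mean",(Q.mean(0)*1e3).round(1),"zmax",Q[:,2].max().round(4),len(Q))
    C=np.array(C);d=C[0]-C[-1];print("row angle",np.degrees(np.arctan2(d[1],d[0]))-90,np.hypot(*np.diff(C,axis=0).T))
W=np.load("top.npz")["W"];P=W.reshape(-1,3);P=P[np.isfinite(P).all(1)]
for x0 in np.arange(.3,.72,.05):
    print(round(x0,2),[int(1e3*max(P[(abs(P[:,0]-x0)<.025)&(abs(P[:,1]-y)<.025)][:,2],default=0)) for y in np.arange(.5,-.51,-.05)])
E
```

```text
scene 32 [0.4649 0.2511] 7.9 len 30.0 n 157 bench 1.7 rms 3.56
scene 44 [ 0.467  -0.2539] 32.7 len 40.4 n 276 bench 1.0 rms 4.14
scene 56 [0.4617 0.0698] 33.9 len 57.2 n 291 bench 1.6 rms 3.2
scene 68 [ 0.5068 -0.0788] 25.8 len 63.7 n 391 bench 1.4 rms 3.36
scene rest 606.3 91.2 35.1 27.4 9.3 mean [607.8  92.   34.7] zmax 0.0405 195
scene rest 617.6 19.5 35.7 26.2 10.7 mean [618.8  20.2  34.6] zmax 0.0412 205
scene rest 627.9 -52.8 36.1 26.0 9.0 mean [629.2 -52.5  34.7] zmax 0.041 214
scene rest 639.5 -128.8 36.2 26.1 8.8 mean [ 640.8 -128.7   34.3] zmax 0.0407 230
row angle 8.566328274997943 [72.55993994 73.05759376 76.87814884]
top 32 [0.4635 0.2514] -9.8 len 31.5 n 253 bench -0.4 rms 2.23
top 44 [ 0.4639 -0.2569] 12.1 len 43.1 n 319 bench -0.2 rms 2.55
top 56 [0.4618 0.0695] 25.1 len 55.3 n 408 bench -0.3 rms 2.73
top 68 [ 0.5039 -0.0801] 20.9 len 66.8 n 483 bench -0.3 rms 2.61
top rest 605.5 92.1 35.0 25.1 9.3 mean [605.   92.5  34.3] zmax 0.0402 168
top rest 616.0 20.5 34.6 24.8 8.8 mean [615.7  20.3  33.9] zmax 0.0397 169
top rest 626.9 -51.8 34.2 25.3 9.3 mean [626.9 -52.1  34
[... 165 characters left out ...]
.3 [4, 4, 3, 4, 3, 4, 4, 4, 4, 3, 26, 3, 4, 4, 5, 3, 4, 4, 4, 4, 3]
0.35 [3, 3, 4, 4, 26, 33, 50, 51, 3, 21, 28, 4, 14, 17, 13, 3, 4, 4, 4, 4, 4]
0.4 [21, 51, 50, 3, 26, 31, 52, 51, 4, 3, 26, 5, 16, 17, 16, 4, 4, 43, 50, 4, 3]
0.45 [6, 113, 81, 4, 4, 32, 4, 4, 31, 31, 4, 3, 27, 4, 4, 32, 4, 48, 51, 4, 3]
0.5 [7, 95, 50, 4, 3, 29, 3, 33, 29, 31, 15, 32, 32, 4, 4, 29, 3, 11, 13, 9, 3]
0.55 [0, 120, 51, 3, 3, 4, 3, 29, 3, 16, 15, 27, 27, 3, 3, 4, 3, 9, 13, 12, 3]
0.6 [50, 50, 50, 4, 30, 32, 107, 107, 40, 39, 38, 39, 37, 38, 62, 61, 4, 8, 10, 11, 3]
0.65 [3, 3, 3, 4, 31, 30, 71, 3, 11, 37, 38, 39, 39, 40, 86, 85, 3, 4, 4, 4, 4]
0.7 [4, 3, 3, 3, 4, 3, 3, 3, 3, 4, 3, 4, 3, 3, 62, 3, 4, 4, 3, 5, 4]
```

Run:
```python
from fit import *
O={"32":(.464,.251,32,12,12),"44":(.465,-.255,44,8.5,11),"56":(.4618,.0697,56,7,11),"68":(.505,-.0795,68,5,11)}
for n in("scene","top"):
    W=np.load(n+".npz")["W"];P=W.reshape(-1,3);P=P[np.isfinite(P).all(1)]
    for k,(x0,y0,L,rf,b) in O.items():
        Q=P[np.hypot(P[:,0]-x0,P[:,1]-y0)<.043];Q=Q[Q[:,2]>.008]
        A=(Q[:,:2]*1e3).astype(np.float32)
        (cx,cy),(w,h),a=cv2.minAreaRect(A)
        e,v=np.linalg.eigh(np.cov(A.T));u=v[:,1]
        # surface-of-revolution model; barrel front end fitted
        def prof(t,bf):return np.interp(t,[-L/2,-L/2+5,-L/2+5.01,bf,L/2],[10,10,15,15,rf])
        best=None
        bz=1.4 if n=="scene" else -.3
        for a0 in range(-60,61,15):
            def f(p):
                c,s=np.cos(p[2]),np.sin(p[2]);d=A-p[:2]
                t=d@[c,s];m=d@[-s,c];z=Q[:,2]*1e3-bz-15
                rr=np.hypot(m,z);over=np.maximum(abs(t)-L/2,0)
                return np.hypot(rr-prof(np.clip(t,-L/2,L/2),p[3]),over)
            s=least_squares(f,[x0*1e3,y0*1e3,np.radians(a0),13],bounds=([-2e3,-2e3,-9,11],[2e3,2e3,9,max(12,L/2-.5)]),loss="soft_l1",f_scale=2)
            if best is None or s.cost<best.cost:best=s
        print(n,k,"rect",round(cx,1),round(cy,1),round(w,1),round(h,1),round(a,1),"pca",round(np.degrees(np.arctan(u[1]/u[0])),1),"model",best.x[:2].round(1),np.degrees(best.x[2]).round(1),best.x[3].round(1),"cost",round(best.cost/len(Q),2))
```

```text
scene 32 rect 466.4 248.2 28.3 30.4 81.6 pca 17.5 model [464.2 248.4] 64.7 13.0 cost 1.95
scene 44 rect 467.8 -256.0 41.9 29.0 16.6 pca 20.1 model [ 464.3 -256.5] 12.8 11.0 cost 1.02
scene 56 rect 463.9 66.2 58.4 27.4 27.2 pca 32.8 model [462.   68.7] 26.2 14.5 cost 0.69
scene 68 rect 505.5 -82.3 70.4 29.0 24.6 pca 26.4 model [503.7 -81. ] 21.7 20.5 cost 0.49
top 32 rect 463.2 250.1 29.3 32.1 83.6 pca -17.0 model [462.7 251.3] -10.3 11.1 cost 0.68
top 44 rect 463.6 -255.2 43.9 28.7 14.0 pca 11.8 model [ 462.9 -256.7] 14.4 12.8 cost 0.65
top 56 rect 462.0 69.4 55.8 30.2 24.2 pca 24.8 model [461.5  69.4] 24.5 15.2 cost 0.6
top 68 rect 504.0 -79.3 67.7 29.7 21.9 pca 21.3 model [504.3 -79.8] 21.0 20.4 cost 0.61
```

```bash
cat > mv.py <<'E'
from h import *
import sys
GY=8.6
OBJ={"68":(.504,-.080,21.5),"56":(.462,.0693,24.8),"44":(.4632,-.2563,14),"32":(.4635,.2505,-8)}
REST={"32":(.606,.0917),"44":(.6168,.020),"56":(.6274,-.0523),"68":(.639,-.128)}
def pose(x,y,zaxis,th,h=.010,tilt=0):
    Rm=R.from_rotvec(np.radians(tilt)*np.array([np.cos(np.radians(th)),np.sin(np.radians(th)),0]))*R.from_euler("xyz",[180,0,th-180],degrees=True)
    return np.array([x,y,zaxis])+Rm.apply([0,0,h]),Rm
def rel(*poses):
    s=r.get_state();p0=s["tcp_pos"];R0=R.from_euler("xyz",s["eef_rot"],degrees=True)
    print("t",round(s["time_s"],2),"tcp",p0.round(4),s["eef_rot"].round(1),"F",s["contact_force"].round(1),"w",round(s["gripper_width"],4),"gf",round(s["gripper_force"],1))
    for p,Rm in poses:
        print("travel",(R0.inv().apply(p-p0)/.5).round(4).tolist(),"dr",((R0.inv()*Rm).as_rotvec(degrees=True)/360).round(4).tolist())
def pick(k,z=.110):
    x,y,t=OBJ[k];rel(pose(x,y,z,t),pose(x,y,.015,t))
def place(k,zs=(.13,.060,.047),tilt=0,dx=0):
    x,y=REST[k];rel(*[pose(x,y,z,GY,tilt=tilt) for z in zs])
E
python3 -c "
from mv import *
pick('44')"
```

```text
t 0.8 tcp [ 0.2211 -0.6377  0.1934] [ 180.    -0.  -160.9] F [-0.3 -0.2 -0.4] w 0.0872 gf 0.0
travel [-0.7074, 0.5621, 0.1867] dr [0.0, -0.0, 0.0142]
travel [-0.7074, 0.5621, 0.3767] dr [0.0, -0.0, 0.0142]
```

Call:
jog_arm(travel=[[-0.707, 0.562, 0.187], [-0.707, 0.562, 0.187], [-0.707, 0.562, 0.187], [-0.707, 0.562, 0.187], [-0.707, 0.562, 0.187], [-0.707, 0.562, 0.187], [-0.707, 0.562, 0.187], [-0.707, 0.562, 0.187], [-0.707, 0.562, 0.187], [-0.707, 0.562, 0.187]], dr=[[0, 0, 0.014], [0, 0, 0.014], [0, 0, 0.014], [0, 0, 0.014], [0, 0, 0.014], [0, 0, 0.014], [0, 0, 0.014], [0, 0, 0.014], [0, 0, 0.014], [0, 0, 0.014]], claw=[0.6, 0.6, 0.6, 0.6, 0.6, 0.6, 0.6, 0.6, 0.6, 0.6], newtons=25)

```text
time_s: 2.05
tcp_pos: [0.463, -0.2567, 0.1001]
eef_rot: [-180.0, 0.0, -165.9]
contact_force: [-0.1, 1.0, 0.2]
gripper_width: 0.0525
gripper_force: 0.0
```

```bash
python3 -c "
from mv import *
pick('44')
c=cap('scene');cv2.imwrite('pics/s2.png',cv2.resize(c['pixels'][150:300,40:290][...,::-1],None,fx=3.2,fy=3.2,interpolation=cv2.INTER_CUBIC))"
```

```text
t 2.05 tcp [ 0.463  -0.2567  0.1001] [-180.     0.  -165.9] F [-0.1  1.   0.2] w 0.0525 gf 0.0
travel [-0.0006, 0.0007, 0.0002] dr [-0.0, 0.0, 0.0003]
travel [-0.0006, 0.0007, 0.1902] dr [-0.0, 0.0, 0.0003]
```

View pics/s2.png

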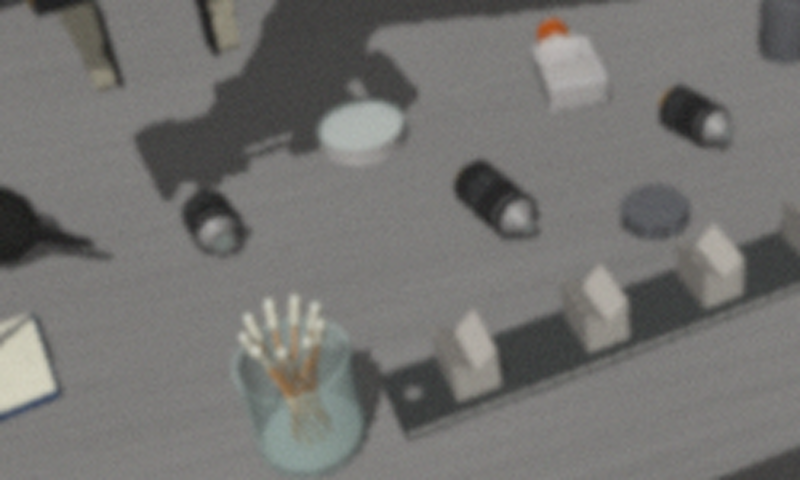

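The crop shows the open fingers at (100,80) and (225,40), above and behind the black 44 mm objective at (213,222), which has a short cone and a wide front. Descending.

Call:
jog_arm(travel=[[0, 0, 0.05], [0, 0, 0.1], [0, 0, 0.14], [0, 0, 0.17], [0, 0, 0.18], [0, 0, 0.19], [0, 0, 0.19], [0, 0, 0.19], [0, 0, 0.19], [0, 0, 0.19]], dr=[[0, 0, 0], [0, 0, 0], [0, 0, 0], [0, 0, 0], [0, 0, 0], [0, 0, 0], [0, 0, 0], [0, 0, 0], [0, 0, 0], [0, 0, 0]], claw=[0.6, 0.6, 0.6, 0.6, 0.6, 0.6, 0.6, 0.2, 0.2, 0.2], newtons=25)

```text
time_s: 3.35
tcp_pos: [0.4632, -0.2564, 0.0051]
eef_rot: [-180.0, 0.0, -165.9]
contact_force: [0.3, -0.6, 0.2]
gripper_width: 0.0282
gripper_force: 0.0
```

Call:
jog_arm(travel=[[0, 0, 0], [0, 0, 0], [0, 0, 0], [0, 0, -0.02], [0, 0, -0.06], [0, 0, -0.12], [0, 0, -0.18], [0, 0, -0.24], [0, 0, -0.24], [0, 0, -0.24]], dr=[[0, 0, 0], [0, 0, 0], [0, 0, 0], [0, 0, 0], [0, 0, 0], [0, 0, 0], [0, 0, 0], [0, 0, 0], [0, 0, 0], [0, 0, 0]], claw=[0.2, 0.2, 0.2, 0.2, 0.2, 0.2, 0.2, 0.2, 0.2, 0.2], newtons=25)

```text
time_s: 4.6
tcp_pos: [0.4628, -0.2563, 0.125]
eef_rot: [180.0, 0.0, -165.9]
contact_force: [0.6, -0.5, -0.3]
gripper_width: 0.0177
gripper_force: 0.0
```

```bash
python3 -c "
from mv import *
place('44')"
```

```text
t 4.6 tcp [ 0.4628 -0.2563  0.125 ] [ 180.     0.  -165.9] F [ 0.6 -0.5 -0.3] w 0.0177 gf 0.0
travel [-0.4331, 0.4611, 0.0102] dr [0.0, 0.0001, 0.0152]
travel [-0.433, 0.461, 0.1502] dr [0.0, 0.0001, 0.0152]
travel [-0.433, 0.461, 0.1762] dr [0.0, 0.0001, 0.0152]
```

It missed: the fingers closed with no force. Looking.

```bash
python3 -c "
from mv import *
c=cap('top');c2=cap('scene')
a=cv2.resize(c['pixels'][190:270,330:430][...,::-1],None,fx=4,fy=4,interpolation=cv2.INTER_CUBIC)
b=cv2.resize(c2['pixels'][190:270,60:160][...,::-1],None,fx=4,fy=4,interpolation=cv2.INTER_CUBIC)
cv2.imwrite('pics/m.png',np.hstack([a,b]))
for q in(c2,c):
  W=world(q);P=W.reshape(-1,3);P=P[np.isfinite(P).all(1)]
  Q=P[(np.hypot(P[:,0]-.463,P[:,1]+.256)<.07)&(P[:,2]>.008)&(P[:,2]<.05)]
  print(len(Q),Q.min(0),Q.max(0),cv2.minAreaRect((Q[:,:2]*1e3).astype(np.float32)))
"
```

```text
276 [ 0.44585052 -0.27391514  0.00823211] [ 0.48987802 -0.23912956  0.03260042] ((468.3216247558594, -255.62173461914062), (41.395469665527344, 29.0394344329834), 17.526607513427734)Traceback (most recent call last):
  File "<string>", line 10, in <module>
    print(len(Q),Q.min(0),Q.max(0),cv2.minAreaRect((Q[:,:2]*1e3).astype(np.float32)))
                 ~~~~~^^^
    return umr_minimum(a, axis, None, out, keepdims, initial, where)
ValueError: zero-size array to reduction operation minimum which has no identity
```

View pics/m.png

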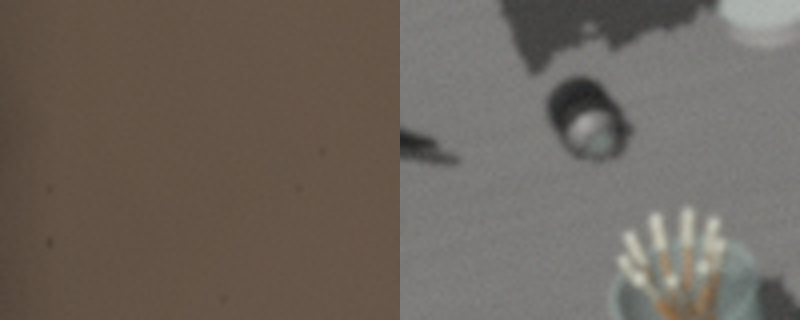

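```bash
python3 -c "
from mv import *
c=cap('scene');M=R.from_euler('xyz',c['attitude'],degrees=True)
K=np.array([[c['fx'],0,c['cx']],[0,c['fy'],c['cy']],[0,0,1.]])
def pr(p):
  q=M.inv().apply(np.array(p)-c['position'])*[1,-1,-1]
  return cv2.projectPoints(q[None],np.zeros(3),np.zeros(3),K,np.array(c['dist_coeffs']))[0].ravel().round(1)
print('tip@.1',pr([.463,-.2567,.1]),'obj',pr([.463,-.256,.015]))
s=r.get_state();print(s['tcp_pos'],s['gripper_width'],'tip now',pr(s['tcp_pos']))
W=world(c);P=W.reshape(-1,3)
Q=P[(np.hypot(P[:,0]-.463,P[:,1]+.256)<.09)&(P[:,2]>.07)]
for z in np.arange(.08,.26,.02):
  A=Q[abs(Q[:,2]-z)<.01]
  if len(A):print(round(z,2),len(A),A.min(0).round(3),A.max(0).round(3))
cv2.imwrite('pics/n.png',cv2.resize(c['pixels'][80:240,30:230][...,::-1],None,fx=3.5,fy=3.5))
"
```

```text
tip@.1 [ 95.9 184.7] obj [106.4 219.3]
[ 0.46244379 -0.25626901  0.12409988] 0.01784647504458086 tip now [ 93.1 173.9]
0.16 96 [ 0.449 -0.282  0.158] [ 0.48  -0.231  0.17 ]
0.18 228 [ 0.451 -0.282  0.17 ] [ 0.48  -0.228  0.19 ]
0.2 260 [ 0.45  -0.283  0.19 ] [ 0.482 -0.225  0.21 ]
0.22 159 [ 0.404 -0.327  0.21 ] [ 0.518 -0.168  0.23 ]
0.24 1034 [ 0.414 -0.328  0.23 ] [ 0.521 -0.168  0.25 ]
```

View pics/n.png

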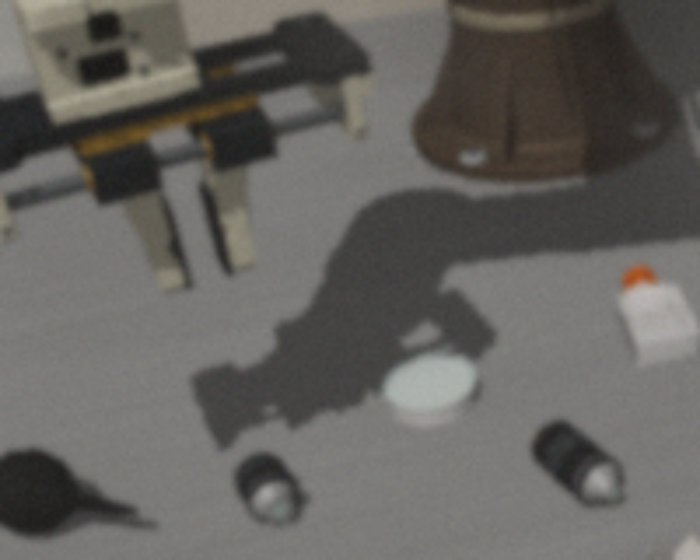

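The visible fingertips are about 32 mm above the reported TCP: z about 0.157 in depth against 0.124 reported, and about 13 px higher in the image. The fingers therefore closed above the objective, which hasn't moved. I'll measure this offset and correct for it.

```bash
python3 -c "
from mv import *
for i in range(3):
  c=cap('scene');W=world(c);P=W.reshape(-1,3);s=r.get_state()
  Q=P[(np.hypot(P[:,0]-.463,P[:,1]+.256)<.05)&(P[:,2]>.05)&(P[:,2]<.2)]
  for m in(Q[:,1]>-.256,Q[:,1]<-.256):
    A=Q[m];A=A[A[:,0]>np.median(A[:,0])-.02];print(len(A),np.sort(A[:,2])[:12:2].round(4),A[A[:,2]<.175].mean(0).round(4),end=' | ')
  print(s['tcp_pos'].round(4),s['joints'].round(2))
"
```

```text
234 [0.1587 0.1591 0.1597 0.1602 0.161  0.1614] [ 0.4675 -0.2398  0.1672] | 216 [0.159  0.1598 0.1604 0.1613 0.1616 0.1621] [ 0.4763 -0.2709  0.1678] | [ 0.4625 -0.2563  0.1241] [-7.730e+00  1.021e+01 -2.324e+01 -1.000e-02 -5.664e+01 -6.818e+01]
234 [0.158  0.1591 0.1596 0.1601 0.1607 0.1616] [ 0.4675 -0.2398  0.1675] | 211 [0.1582 0.1594 0.1606 0.1617 0.1622 0.1627] [ 0.4767 -0.2708  0.1678] | [ 0.4626 -0.2563  0.1241] [ -7.73  10.21 -23.23  -0.   -56.64 -68.18]
236 [0.1593 0.1598 0.1607 0.1608 0.1613 0.1617] [ 0.4679 -0.2399  0.1672] | 216 [0.1581 0.1604 0.1606 0.1608 0.1622 0.1624] [ 0.4766 -0.271   0.1682] | [ 0.4627 -0.2564  0.1242] [ -7.73  10.21 -23.22  -0.   -56.65 -68.18]
```

```bash
sed -i 's/h=.010/h=.042/' mv.py; python3 -c "
from mv import *
pick('44')"
```

```text
t 4.9 tcp [ 0.4627 -0.2564  0.1242] [ 1.800e+02 -1.000e-01 -1.659e+02] F [-0.5  0.1 -0.8] w 0.0174 gf 0.0
travel [-0.0011, -0.0002, 0.1125] dr [0.0001, -0.0002, 0.0002]
travel [-0.0013, -0.0003, 0.3025] dr [0.0001, -0.0002, 0.0002]
```

Call:
jog_arm(travel=[[0, 0, 0], [0, 0, 0.06], [0, 0, 0.12], [0, 0, 0.18], [0, 0, 0.23], [0, 0, 0.26], [0, 0, 0.28], [0, 0, 0.29], [0, 0, 0.296], [0, 0, 0.296]], dr=[[0, 0, 0], [0, 0, 0], [0, 0, 0], [0, 0, 0], [0, 0, 0], [0, 0, 0], [0, 0, 0], [0, 0, 0], [0, 0, 0], [0, 0, 0]], claw=[0.6, 0.6, 0.6, 0.6, 0.6, 0.6, 0.6, 0.6, 0.6, 0.6], newtons=25)

```text
time_s: 6.15
tcp_pos: [0.4633, -0.2565, -0.0228]
eef_rot: [-180.0, 0.0, -165.9]
contact_force: [-0.5, 0.2, -0.4]
gripper_width: 0.0522
gripper_force: 0.0
```

```bash
python3 -c "
from mv import *
pick('44')
c=cap('scene');cv2.imwrite('pics/o.png',cv2.resize(c['pixels'][150:250,60:160][...,::-1],None,fx=5,fy=5,interpolation=cv2.INTER_CUBIC))
"
```

```text
t 6.15 tcp [ 0.4633 -0.2565 -0.0228] [-180.     0.  -165.9] F [-0.5  0.2 -0.4] w 0.0522 gf 0.0
travel [-0.0, 0.0003, -0.1817] dr [-0.0, 0.0001, 0.0002]
travel [0.0001, 0.0004, 0.0083] dr [-0.0, 0.0001, 0.0002]
```

View pics/o.png

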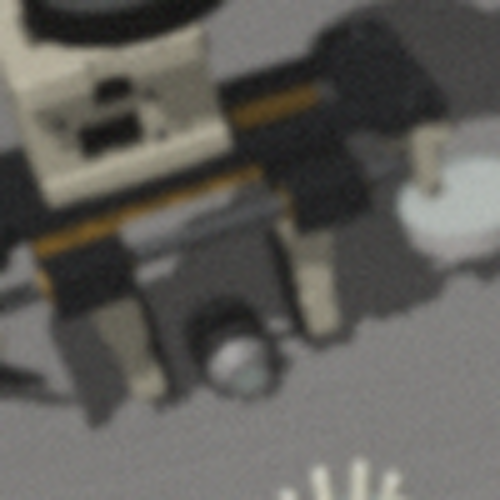

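The fingers at (148,385) and (318,325) straddle the objective at (238,360), with their tips just above the bench. I'll go 3 mm lower and close.

Call:
jog_arm(travel=[[0, 0, 0.006], [0, 0, 0.006], [0, 0, 0.006], [0, 0, 0.006], [0, 0, 0.006], [0, 0, 0.006], [0, 0, 0.006], [0, 0, 0.006], [0, 0, 0.006], [0, 0, 0.006]], dr=[[0, 0, 0], [0, 0, 0], [0, 0, 0], [0, 0, 0], [0, 0, 0], [0, 0, 0], [0, 0, 0], [0, 0, 0], [0, 0, 0], [0, 0, 0]], claw=[0.2, 0.2, 0.2, 0.2, 0.2, 0.2, 0.2, 0.2, 0.2, 0.2], newtons=25)

```text
time_s: 7.45
tcp_pos: [0.4631, -0.2564, -0.0261]
eef_rot: [-180.0, 0.0, -165.9]
contact_force: [-0.7, -0.2, 0.8]
gripper_width: 0.0293
gripper_force: 25.0
```

Call:
jog_arm(travel=[[0, 0, -0.02], [0, 0, -0.06], [0, 0, -0.12], [0, 0, -0.18], [0, 0, -0.22], [0, 0, -0.24], [0, 0, -0.24], [0, 0, -0.24], [0, 0, -0.24], [0, 0, -0.24]], dr=[[0, 0, 0], [0, 0, 0], [0, 0, 0], [0, 0, 0], [0, 0, 0], [0, 0, 0], [0, 0, 0], [0, 0, 0], [0, 0, 0], [0, 0, 0]], claw=[0.2, 0.2, 0.2, 0.2, 0.2, 0.2, 0.2, 0.2, 0.2, 0.2], newtons=25)

```text
time_s: 8.7
tcp_pos: [0.4627, -0.2563, 0.0932]
eef_rot: [180.0, -0.1, -165.9]
contact_force: [0.5, -0.1, -0.5]
gripper_width: 0.0297
gripper_force: 25.0
```

```bash
python3 -c "
from mv import *
place('44')"
```

```text
t 8.7 tcp [ 0.4627 -0.2563  0.0932] [ 1.800e+02 -1.000e-01 -1.659e+02] F [ 0.5 -0.1 -0.5] w 0.0297 gf 25.0
travel [-0.4333, 0.4611, 0.0103] dr [0.0001, -0.0002, 0.0152]
travel [-0.4335, 0.461, 0.1503] dr [0.0001, -0.0002, 0.0152]
travel [-0.4335, 0.461, 0.1763] dr [0.0001, -0.0002, 0.0152]
```

Call:
jog_arm(travel=[[-0.433, 0.461, 0], [-0.433, 0.461, 0], [-0.433, 0.461, 0], [-0.433, 0.461, 0], [-0.433, 0.461, 0], [-0.433, 0.461, 0], [-0.433, 0.461, 0], [-0.433, 0.461, 0], [-0.433, 0.461, 0.06], [-0.433, 0.461, 0.1]], dr=[[0, 0, 0.0152], [0, 0, 0.0152], [0, 0, 0.0152], [0, 0, 0.0152], [0, 0, 0.0152], [0, 0, 0.0152], [0, 0, 0.0152], [0, 0, 0.0152], [0, 0, 0.0152], [0, 0, 0.0152]], claw=[0.2, 0.2, 0.2, 0.2, 0.2, 0.2, 0.2, 0.2, 0.2, 0.2], newtons=25)

```text
time_s: 9.95
tcp_pos: [0.6161, 0.0184, 0.0432]
eef_rot: [180.0, -0.0, -171.5]
contact_force: [-1.2, 0.1, -0.7]
gripper_width: 0.0293
gripper_force: 25.0
```

```bash
sed -i 's/h=.042/h=.041/' mv.py; python3 -c "
from mv import *
place('44')
c=cap('scene');cv2.imwrite('pics/p.png',cv2.resize(c['pixels'][130:270,170:350][...,::-1],None,fx=3.5,fy=3.5,interpolation=cv2.INTER_CUBIC))"
```

```text
t 9.95 tcp [0.6161 0.0184 0.0432] [ 180.    -0.  -171.5] F [-1.2  0.1 -0.7] w 0.0293 gf 25.0
travel [-0.0018, 0.003, -0.0915] dr [0.0, -0.0, -0.0003]
travel [-0.0019, 0.003, 0.0485] dr [0.0, -0.0, -0.0003]
travel [-0.0019, 0.003, 0.0745] dr [0.0, -0.0, -0.0003]
```

View pics/p.png

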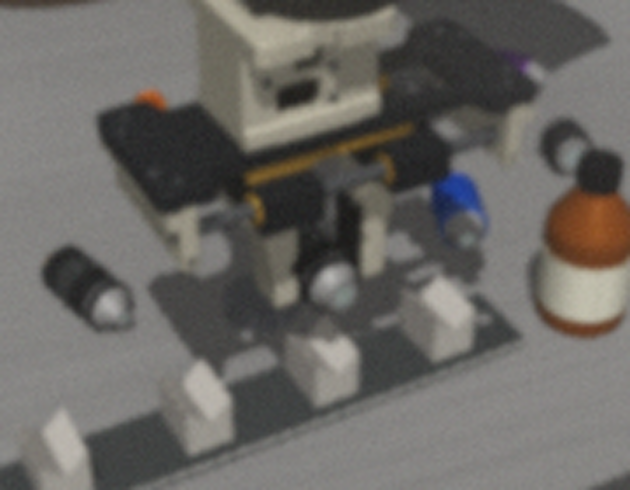

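The objective hangs in line over the second rest at (322,355), one rest away from the bottle at (590,250). Lowering it slowly.

Call:
jog_arm(travel=[[-0.0018, 0.003, 0.015], [-0.0018, 0.003, 0.03], [-0.0018, 0.003, 0.042], [-0.0018, 0.003, 0.05], [-0.0018, 0.003, 0.057], [-0.0018, 0.003, 0.062], [-0.0018, 0.003, 0.067], [-0.0018, 0.003, 0.07], [-0.0018, 0.003, 0.072], [-0.0018, 0.003, 0.073]], dr=[[0, 0, 0], [0, 0, 0], [0, 0, 0], [0, 0, 0], [0, 0, 0], [0, 0, 0], [0, 0, 0], [0, 0, 0], [0, 0, 0], [0, 0, 0]], claw=[0.2, 0.2, 0.2, 0.2, 0.2, 0.2, 0.2, 0.2, 0.2, 0.2], newtons=25)

```text
time_s: 11.25
tcp_pos: [0.6178, 0.0213, 0.0077]
eef_rot: [-180.0, 0.0, -171.4]
contact_force: [-1.5, -2.5, 4.3]
gripper_width: 0.0294
gripper_force: 25.0
```

```bash
python3 -c "
from mv import *
place('44',(.048,.047,.046))
c=cap('scene');W=world(c);P=W.reshape(-1,3);P=P[np.isfinite(P).all(1)]
t=np.radians(98.6);v=np.array([np.cos(t),np.sin(t)]);s=r.get_state()
d=P[:,:2]-s['tcp_pos'][:2];l=d@v;a=d@[v[1],-v[0]]
for k in range(-110,111,10):
  Q=P[(abs(l-k/1e3)<.005)&(abs(a)<.06)&(P[:,2]>.07)]
  print(k,len(Q),np.sort(Q[:,2])[:3].round(3) if len(Q) else '')
"
```

```text
t 11.25 tcp [0.6178 0.0213 0.0077] [-180.     0.  -171.4] F [-1.5 -2.5  4.3] w 0.0294 gf 25.0
travel [0.0024, -0.0022, 0.0015] dr [-0.0, 0.0, 0.0001]
travel [0.0024, -0.0022, 0.0035] dr [-0.0, 0.0, 0.0001]
travel [0.0024, -0.0022, 0.0055] dr [-0.0, 0.0, 0.0001]
-110 0 
-100 101 [0.139 0.14  0.141]
-90 399 [0.108 0.109 0.109]
-80 260 [0.11  0.111 0.111]
-70 207 [0.119 0.121 0.121]
-60 171 [0.119 0.119 0.12 ]
-50 1957 [0.104 0.106 0.106]
-40 2426 [0.087 0.088 0.09 ]
-30 2007 [0.07  0.071 0.072]
-20 1619 [0.07  0.071 0.072]
-10 1433 [0.071 0.072 0.075]
0 1211 [0.119 0.12  0.121]
10 1056 [0.071 0.072 0.072]
20 965 [0.07  0.071 0.071]
30 598 [0.07  0.07  0.071]
40 331 [0.114 0.114 0.114]
50 284 [0.113 0.114 0.115]
60 262 [0.119 0.12  0.12 ]
70 397 [0.119 0.121 0.121]
80 469 [0.108 0.109 0.109]
90 319 [0.109 0.112 0.112]
100 133 [0.149 0.15  0.15 ]
110 110 [0.378 0.378 0.38 ]
```

Call:
jog_arm(travel=[[0.002, -0.002, 0], [0.002, -0.002, 0.001], [0.002, -0.002, 0.002], [0.002, -0.002, 0.003], [0.002, -0.002, 0.003], [0.002, -0.002, 0.003], [0.002, -0.002, 0.003], [0.002, -0.002, 0.003], [0.002, -0.002, 0.003], [0.002, -0.002, 0.003]], dr=[[0, 0, 0], [0, 0, 0], [0, 0, 0], [0, 0, 0], [0, 0, 0], [0, 0, 0], [0, 0, 0], [0, 0, 0], [0, 0, 0], [0, 0, 0]], claw=[0.2, 0.2, 0.2, 0.2, 0.2, 0.2, 0.5, 0.5, 0.5, 0.5], newtons=25)

```text
time_s: 12.55
tcp_pos: [0.6168, 0.0204, 0.0057]
eef_rot: [180.0, -0.0, -171.4]
contact_force: [0.1, 0.1, 0.1]
gripper_width: 0.0434
gripper_force: 0.0
```

Call:
jog_arm(travel=[[0, 0, 0], [0, 0, -0.02], [0, 0, -0.06], [0, 0, -0.12], [0, 0, -0.18], [0, 0, -0.22], [0, 0, -0.22], [0, 0, -0.22], [0, 0, -0.22], [0, 0, -0.22]], dr=[[0, 0, 0], [0, 0, 0], [0, 0, 0], [0, 0, 0], [0, 0, 0], [0, 0, 0], [0, 0, 0], [0, 0, 0], [0, 0, 0], [0, 0, 0]], claw=[0.5, 0.5, 0.5, 0.5, 0.5, 0.5, 0.6, 0.6, 0.6, 0.6], newtons=25)

```text
time_s: 13.8
tcp_pos: [0.6164, 0.0202, 0.1151]
eef_rot: [-180.0, -0.1, -171.4]
contact_force: [0.9, -0.1, 0.1]
gripper_width: 0.0525
gripper_force: 0.0
```

```bash
python3 -c "
from mv import *
pick('68',.12)
c=cap('scene');W=world(c);np.savez('s44',W=W)
cv2.imwrite('pics/q.png',cv2.resize(c['pixels'][130:270,170:350][...,::-1],None,fx=3.5,fy=3.5,interpolation=cv2.INTER_CUBIC))"
```

```text
t 13.8 tcp [0.6164 0.0202 0.1151] [-1.800e+02 -1.000e-01 -1.714e+02] F [ 0.9 -0.1  0.1] w 0.0525 gf 0.0
travel [0.2522, -0.1645, 0.0726] dr [-0.0, -0.0002, -0.0358]
travel [0.2519, -0.1644, 0.2826] dr [-0.0, -0.0002, -0.0358]
```

View pics/q.png

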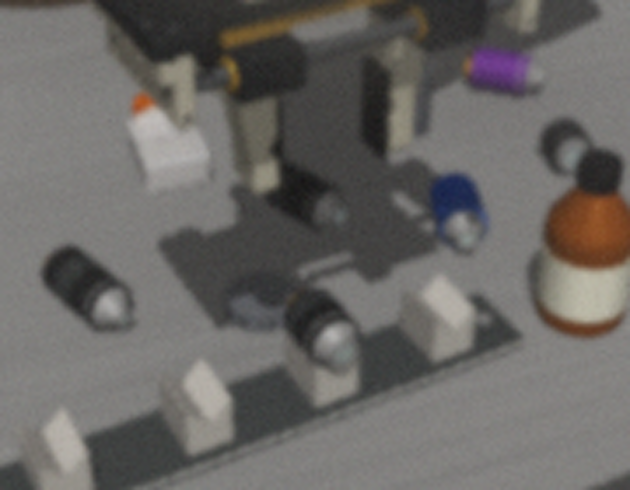

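The 44 is seated in the second rest at (322,335). Next is the 68.

Call:
jog_arm(travel=[[0.252, -0.1645, 0.07], [0.252, -0.1645, 0.07], [0.252, -0.1645, 0.07], [0.252, -0.1645, 0.07], [0.252, -0.1645, 0.07], [0.252, -0.1645, 0.14], [0.252, -0.1645, 0.2], [0.252, -0.1645, 0.24], [0.252, -0.1645, 0.26], [0.252, -0.1645, 0.26]], dr=[[0, 0, -0.0358], [0, 0, -0.0358], [0, 0, -0.0358], [0, 0, -0.0358], [0, 0, -0.0358], [0, 0, -0.0358], [0, 0, -0.0358], [0, 0, -0.0358], [0, 0, -0.0358], [0, 0, -0.0358]], claw=[0.6, 0.6, 0.6, 0.6, 0.6, 0.6, 0.6, 0.6, 0.6, 0.6], newtons=25)

```text
time_s: 15.1
tcp_pos: [0.5048, -0.0796, -0.0146]
eef_rot: [180.0, -0.1, -158.5]
contact_force: [-0.3, 0.2, 0.3]
gripper_width: 0.0527
gripper_force: 0.0
```

```bash
python3 -c "
from mv import *
pick('68',.12)"
```

```text
t 15.1 tcp [ 0.5048 -0.0796 -0.0146] [ 1.800e+02 -1.000e-01 -1.585e+02] F [-0.3  0.2  0.3] w 0.0527 gf 0.0
travel [0.002, -0.0002, -0.1871] dr [0.0, -0.0002, 0.0001]
travel [0.0017, -0.0002, 0.0229] dr [0.0, -0.0002, 0.0001]
```

Call:
jog_arm(travel=[[0.001, 0, 0.01], [0.001, 0, 0.018], [0.001, 0, 0.023], [0.001, 0, 0.023], [0.001, 0, 0.023], [0.001, 0, 0.023], [0.001, 0, 0.023], [0.001, 0, 0.023], [0.001, 0, 0.023], [0.001, 0, 0.023]], dr=[[0, 0, 0], [0, 0, 0], [0, 0, 0], [0, 0, 0], [0, 0, 0], [0, 0, 0], [0, 0, 0], [0, 0, 0], [0, 0, 0], [0, 0, 0]], claw=[0.6, 0.6, 0.6, 0.6, 0.2, 0.2, 0.2, 0.2, 0.2, 0.2], newtons=25)

```text
time_s: 16.35
tcp_pos: [0.5042, -0.0801, -0.0255]
eef_rot: [-180.0, 0.0, -158.5]
contact_force: [-0.3, 0.1, 1.0]
gripper_width: 0.0291
gripper_force: 25.0
```

Call:
jog_arm(travel=[[0, 0, 0], [0, 0, -0.02], [0, 0, -0.06], [0, 0, -0.12], [0, 0, -0.18], [0, 0, -0.22], [0, 0, -0.24], [0, 0, -0.24], [0, 0, -0.24], [0, 0, -0.24]], dr=[[0, 0, 0], [0, 0, 0], [0, 0, 0], [0, 0, 0], [0, 0, 0], [0, 0, 0], [0, 0, 0], [0, 0, 0], [0, 0, 0], [0, 0, 0]], claw=[0.2, 0.2, 0.2, 0.2, 0.2, 0.2, 0.2, 0.2, 0.2, 0.2], newtons=25)

```text
time_s: 17.6
tcp_pos: [0.5034, -0.0801, 0.0934]
eef_rot: [180.0, -0.1, -158.5]
contact_force: [-0.2, 0.9, -2.0]
gripper_width: 0.0295
gripper_force: 25.0
```

```bash
python3 -c "
from mv import *
place('68')"
```

```text
t 17.6 tcp [ 0.5034 -0.0801  0.0934] [ 1.800e+02 -1.000e-01 -1.585e+02] F [-0.2  0.9 -2. ] w 0.0295 gf 25.0
travel [-0.2172, -0.1884, 0.0084] dr [0.0, -0.0003, 0.0358]
travel [-0.2175, -0.1885, 0.1484] dr [0.0, -0.0003, 0.0358]
travel [-0.2175, -0.1885, 0.1744] dr [0.0, -0.0003, 0.0358]
```

```bash
python3 -c "
from h import *
for n in('scene','top'):
  W=np.load(n+'.npz')['W'];P=W.reshape(-1,3);P=P[np.isfinite(P).all(1)]
  Q=P[(np.hypot(P[:,0]-.655,P[:,1]+.22)<.07)&(P[:,2]>.06)]
  print(n,len(Q),Q[np.argsort(-Q[:,2])[:40:3]].round(3).tolist(),Q.min(0).round(3),Q.max(0).round(3))
  Q=P[(np.hypot(P[:,0]-.594,P[:,1]-.18)<.07)&(P[:,2]>.09)]
  print(n,'bottle',len(Q),Q.min(0).round(3),Q.max(0).round(3),Q[Q[:,2]>.1].mean(0).round(3))
"
```

```text
scene 394 [[0.639, -0.231, 0.087], [0.638, -0.229, 0.086], [0.637, -0.233, 0.086], [0.661, -0.23, 0.086], [0.639, -0.233, 0.086], [0.641, -0.198, 0.085], [0.665, -0.204, 0.085], [0.666, -0.206, 0.085], [0.655, -0.198, 0.085], [0.64, -0.2, 0.085], [0.653, -0.197, 0.085], [0.663, -0.227, 0.084], [0.66, -0.227, 0.084], [0.65, -0.237, 0.084]] [ 0.618 -0.245  0.06 ] [ 0.679 -0.187  0.087]
scene bottle 162 [0.591 0.17  0.09 ] [0.616 0.194 0.108] [0.606 0.181 0.105]
top 198 [[0.665, -0.218, 0.087], [0.628, -0.219, 0.086], [0.652, -0.197, 0.085], [0.648, -0.236, 0.085], [0.636, -0.229, 0.085], [0.654, -0.195, 0.084], [0.631, -0.205, 0.084], [0.652, -0.195, 0.084], [0.641, -0.198, 0.084], [0.662, -0.23, 0.084], [0.629, -0.222, 0.083], [0.662, -0.228, 0.083], [0.627, -0.207, 0.083], [0.655, -0.197, 0.083]] [ 0.619 -0.244  0.06 ] [ 0.676 -0.187  0.087]
top bottle 157 [0.591 0.173 0.091] [0.615 0.195 0.107] [0.603 0.184 0.104]
```

Call:
jog_arm(travel=[[-0.217, -0.188, 0.0], [-0.217, -0.188, 0], [-0.217, -0.188, 0], [-0.217, -0.188, 0], [-0.217, -0.188, 0], [-0.217, -0.188, 0.03], [-0.217, -0.188, 0.07], [-0.217, -0.188, 0.11], [-0.217, -0.188, 0.13], [-0.217, -0.188, 0.13]], dr=[[0, 0, 0.0358], [0, 0, 0.0358], [0, 0, 0.0358], [0, 0, 0.0358], [0, 0, 0.0358], [0, 0, 0.0358], [0, 0, 0.0358], [0, 0, 0.0358], [0, 0, 0.0358], [0, 0, 0.0358]], claw=[0.2, 0.2, 0.2, 0.2, 0.2, 0.2, 0.2, 0.2, 0.2, 0.2], newtons=25)

```text
time_s: 18.85
tcp_pos: [0.6386, -0.1276, 0.0286]
eef_rot: [180.0, -0.1, -171.4]
contact_force: [-0.1, -0.9, -2.3]
gripper_width: 0.0293
gripper_force: 25.0
```

```bash
python3 -c "
from mv import *
place('68')"
```

```text
t 18.85 tcp [ 0.6386 -0.1276  0.0286] [ 1.800e+02 -1.000e-01 -1.714e+02] F [-0.1 -0.9 -2.3] w 0.0293 gf 25.0
travel [-0.0005, -0.0009, -0.1209] dr [0.0, -0.0003, 0.0001]
travel [-0.0007, -0.001, 0.0191] dr [0.0, -0.0003, 0.0001]
travel [-0.0007, -0.001, 0.0451] dr [0.0, -0.0003, 0.0001]
```

Call:
jog_arm(travel=[[0, 0, 0.01], [0, 0, 0.02], [0, 0, 0.027], [0, 0, 0.033], [0, 0, 0.037], [0, 0, 0.04], [0, 0, 0.042], [0, 0, 0.043], [0, 0, 0.043], [0, 0, 0.043]], dr=[[0, 0, 0], [0, 0, 0], [0, 0, 0], [0, 0, 0], [0, 0, 0], [0, 0, 0], [0, 0, 0], [0, 0, 0], [0, 0, 0], [0, 0, 0]], claw=[0.2, 0.2, 0.2, 0.2, 0.2, 0.2, 0.2, 0.2, 0.2, 0.2], newtons=25)

```text
time_s: 20.1
tcp_pos: [0.6395, -0.1278, 0.0079]
eef_rot: [-180.0, 0.0, -171.4]
contact_force: [1.0, -0.2, -1.8]
gripper_width: 0.0296
gripper_force: 25.0
```

Not touching yet; go 1.5 mm lower, then release.

Call:
jog_arm(travel=[[0.001, 0, 0.001], [0.001, 0, 0.002], [0.001, 0, 0.003], [0.001, 0, 0.004], [0.001, 0, 0.004], [0.001, 0, 0.004], [0.001, 0, 0.004], [0.001, 0, 0.004], [0.001, 0, 0.004], [0.001, 0, 0.004]], dr=[[0, 0, 0], [0, 0, 0], [0, 0, 0], [0, 0, 0], [0, 0, 0], [0, 0, 0], [0, 0, 0], [0, 0, 0], [0, 0, 0], [0, 0, 0]], claw=[0.2, 0.2, 0.2, 0.2, 0.2, 0.2, 0.5, 0.5, 0.5, 0.5], newtons=25)

```text
time_s: 21.35
tcp_pos: [0.6389, -0.1277, 0.0057]
eef_rot: [180.0, -0.0, -171.4]
contact_force: [-0.3, -0.2, -0.5]
gripper_width: 0.0439
gripper_force: 0.0
```

Call:
jog_arm(travel=[[0, 0, 0], [0, 0, -0.02], [0, 0, -0.06], [0, 0, -0.12], [0, 0, -0.18], [0, 0, -0.22], [0, 0, -0.22], [0, 0, -0.22], [0, 0, -0.22], [0, 0, -0.22]], dr=[[0, 0, 0], [0, 0, 0], [0, 0, 0], [0, 0, 0], [0, 0, 0], [0, 0, 0], [0, 0, 0], [0, 0, 0], [0, 0, 0], [0, 0, 0]], claw=[0.5, 0.5, 0.5, 0.5, 0.5, 0.5, 0.6, 0.6, 0.6, 0.6], newtons=25)

```text
time_s: 22.6
tcp_pos: [0.6386, -0.1279, 0.1151]
eef_rot: [180.0, -0.1, -171.4]
contact_force: [-1.2, -0.5, 0.6]
gripper_width: 0.0525
gripper_force: 0.0
```

```bash
python3 -c "
from mv import *
pick('56',.12)"
```

```text
t 22.6 tcp [ 0.6386 -0.1279  0.1151] [ 1.800e+02 -1.000e-01 -1.714e+02] F [-1.2 -0.5  0.6] w 0.0525 gf 0.0
travel [0.2901, 0.4427, 0.0726] dr [0.0, -0.0002, -0.045]
travel [0.2898, 0.4427, 0.2826] dr [0.0, -0.0002, -0.045]
```

Call:
jog_arm(travel=[[0.2895, 0.443, 0], [0.2895, 0.443, 0], [0.2895, 0.443, 0], [0.2895, 0.443, 0], [0.2895, 0.443, 0.03], [0.2895, 0.443, 0.1], [0.2895, 0.443, 0.17], [0.2895, 0.443, 0.23], [0.2895, 0.443, 0.26], [0.2895, 0.443, 0.26]], dr=[[0, 0, -0.045], [0, 0, -0.045], [0, 0, -0.045], [0, 0, -0.045], [0, 0, -0.045], [0, 0, -0.045], [0, 0, -0.045], [0, 0, -0.045], [0, 0, -0.045], [0, 0, -0.045]], claw=[0.6, 0.6, 0.6, 0.6, 0.6, 0.6, 0.6, 0.6, 0.6, 0.6], newtons=25)

```text
time_s: 23.85
tcp_pos: [0.4617, 0.0689, -0.0153]
eef_rot: [-180.0, -0.2, -155.2]
contact_force: [0.5, -0.7, 0.1]
gripper_width: 0.0526
gripper_force: 0.0
```

```bash
python3 -c "
from mv import *
pick('56',.12)"
```

```text
t 23.85 tcp [ 0.4617  0.0689 -0.0153] [-180.    -0.2 -155.2] F [ 0.5 -0.7  0.1] w 0.0526 gf 0.0
travel [-0.0002, 0.0004, -0.1885] dr [-0.0001, -0.0005, 0.0]
travel [-0.0009, 0.0005, 0.0215] dr [-0.0001, -0.0005, 0.0]
```

Call:
jog_arm(travel=[[0, 0, 0.01], [0, 0, 0.018], [0, 0, 0.022], [0, 0, 0.022], [0, 0, 0.022], [0, 0, 0.022], [0, 0, 0.022], [0, 0, 0.022], [0, 0, 0.022], [0, 0, 0.022]], dr=[[0, 0, 0], [0, 0, 0], [0, 0, 0], [0, 0, 0], [0, 0, 0], [0, 0, 0], [0, 0, 0], [0, 0, 0], [0, 0, 0], [0, 0, 0]], claw=[0.6, 0.6, 0.6, 0.6, 0.2, 0.2, 0.2, 0.2, 0.2, 0.2], newtons=25)

```text
time_s: 25.1
tcp_pos: [0.4627, 0.0695, -0.0251]
eef_rot: [-180.0, 0.0, -155.2]
contact_force: [0.2, 0.5, 0.4]
gripper_width: 0.0294
gripper_force: 25.0
```

Call:
jog_arm(travel=[[0, 0, 0], [0, 0, -0.02], [0, 0, -0.06], [0, 0, -0.12], [0, 0, -0.18], [0, 0, -0.22], [0, 0, -0.24], [0, 0, -0.24], [0, 0, -0.24], [0, 0, -0.24]], dr=[[0, 0, 0], [0, 0, 0], [0, 0, 0], [0, 0, 0], [0, 0, 0], [0, 0, 0], [0, 0, 0], [0, 0, 0], [0, 0, 0], [0, 0, 0]], claw=[0.2, 0.2, 0.2, 0.2, 0.2, 0.2, 0.2, 0.2, 0.2, 0.2], newtons=25)

```text
time_s: 26.35
tcp_pos: [0.4621, 0.0692, 0.094]
eef_rot: [-180.0, -0.1, -155.2]
contact_force: [-0.5, -0.6, -1.2]
gripper_width: 0.0294
gripper_force: 25.0
```

```bash
python3 -c "
from mv import *
place('56')"
```

```text
t 26.35 tcp [0.4621 0.0692 0.094 ] [-1.800e+02 -1.000e-01 -1.552e+02] F [-0.5 -0.6 -1.2] w 0.0294 gf 25.0
travel [-0.1981, -0.3593, 0.0097] dr [-0.0001, -0.0003, 0.045]
travel [-0.1983, -0.3592, 0.1497] dr [-0.0001, -0.0003, 0.045]
travel [-0.1984, -0.3592, 0.1757] dr [-0.0001, -0.0003, 0.045]
```

Call:
jog_arm(travel=[[-0.1975, -0.3592, 0], [-0.1975, -0.3592, 0], [-0.1975, -0.3592, 0], [-0.1975, -0.3592, 0], [-0.1975, -0.3592, 0], [-0.1975, -0.3592, 0.03], [-0.1975, -0.3592, 0.07], [-0.1975, -0.3592, 0.11], [-0.1975, -0.3592, 0.13], [-0.1975, -0.3592, 0.14]], dr=[[0, 0, 0.045], [0, 0, 0.045], [0, 0, 0.045], [0, 0, 0.045], [0, 0, 0.045], [0, 0, 0.045], [0, 0, 0.045], [0, 0, 0.045], [0, 0, 0.045], [0, 0, 0.045]], claw=[0.2, 0.2, 0.2, 0.2, 0.2, 0.2, 0.2, 0.2, 0.2, 0.2], newtons=25)

```text
time_s: 27.6
tcp_pos: [0.627, -0.0515, 0.0244]
eef_rot: [-180.0, -0.0, -171.3]
contact_force: [-0.1, -0.6, -0.7]
gripper_width: 0.0293
gripper_force: 25.0
```

```bash
python3 -c "
from mv import *
place('56')"
```

```text
t 27.6 tcp [ 0.627  -0.0515  0.0244] [-180.    -0.  -171.3] F [-0.1 -0.6 -0.7] w 0.0293 gf 25.0
travel [-0.0004, -0.0017, -0.1293] dr [-0.0, -0.0001, 0.0002]
travel [-0.0005, -0.0017, 0.0107] dr [-0.0, -0.0001, 0.0002]
travel [-0.0006, -0.0017, 0.0367] dr [-0.0, -0.0001, 0.0002]
```

Call:
jog_arm(travel=[[0, -0.001, 0.008], [0, -0.001, 0.015], [0, -0.001, 0.022], [0, -0.001, 0.028], [0, -0.001, 0.032], [0, -0.001, 0.034], [0, -0.001, 0.034], [0, -0.001, 0.034], [0, -0.001, 0.034], [0, -0.001, 0.034]], dr=[[0, 0, 0], [0, 0, 0], [0, 0, 0], [0, 0, 0], [0, 0, 0], [0, 0, 0], [0, 0, 0], [0, 0, 0], [0, 0, 0], [0, 0, 0]], claw=[0.2, 0.2, 0.2, 0.2, 0.2, 0.2, 0.2, 0.2, 0.2, 0.2], newtons=25)

```text
time_s: 28.85
tcp_pos: [0.6277, -0.0526, 0.0079]
eef_rot: [180.0, 0.0, -171.4]
contact_force: [0.4, -0.2, -1.5]
gripper_width: 0.0295
gripper_force: 25.0
```

Call:
jog_arm(travel=[[0, 0, 0.001], [0, 0, 0.002], [0, 0, 0.003], [0, 0, 0.003], [0, 0, 0.003], [0, 0, 0.003], [0, 0, 0.003], [0, 0, 0.003], [0, 0, 0.003], [0, 0, 0.003]], dr=[[0, 0, 0], [0, 0, 0], [0, 0, 0], [0, 0, 0], [0, 0, 0], [0, 0, 0], [0, 0, 0], [0, 0, 0], [0, 0, 0], [0, 0, 0]], claw=[0.2, 0.2, 0.2, 0.2, 0.2, 0.2, 0.5, 0.5, 0.5, 0.5], newtons=25)

```text
time_s: 30.1
tcp_pos: [0.6277, -0.0525, 0.0062]
eef_rot: [180.0, -0.0, -171.4]
contact_force: [-0.3, -0.3, -1.2]
gripper_width: 0.0433
gripper_force: 0.0
```

Call:
jog_arm(travel=[[0, 0, 0], [0, 0, -0.02], [0, 0, -0.06], [0, 0, -0.12], [0, 0, -0.18], [0, 0, -0.24], [0, 0, -0.28], [0, 0, -0.28], [0, 0, -0.28], [0, 0, -0.28]], dr=[[0, 0, 0], [0, 0, 0], [0, 0, 0], [0, 0, 0], [0, 0, 0], [0, 0, 0], [0, 0, 0], [0, 0, 0], [0, 0, 0], [0, 0, 0]], claw=[0.5, 0.5, 0.5, 0.5, 0.5, 0.5, 0.6, 0.6, 0.6, 0.6], newtons=25)

```text
time_s: 31.35
tcp_pos: [0.6271, -0.0526, 0.1454]
eef_rot: [180.0, -0.1, -171.4]
contact_force: [0.3, -0.1, 0.4]
gripper_width: 0.0526
gripper_force: 0.0
```

```bash
python3 -c "
from mv import *
pick('32',.12)"
```

```text
t 31.35 tcp [ 0.6271 -0.0526  0.1454] [ 1.800e+02 -1.000e-01 -1.714e+02] F [ 0.3 -0.1  0.4] w 0.0526 gf 0.0
travel [0.2327, 0.6484, 0.1333] dr [-0.0, -0.0002, 0.0461]
travel [0.2324, 0.6483, 0.3433] dr [-0.0, -0.0002, 0.0461]
```

Call:
jog_arm(travel=[[0.232, 0.648, 0], [0.232, 0.648, 0], [0.232, 0.648, 0], [0.232, 0.648, 0], [0.232, 0.648, 0], [0.232, 0.648, 0], [0.232, 0.648, 0.06], [0.232, 0.648, 0.12], [0.232, 0.648, 0.16], [0.232, 0.648, 0.16]], dr=[[0, 0, 0.0461], [0, 0, 0.0461], [0, 0, 0.0461], [0, 0, 0.0461], [0, 0, 0.0461], [0, 0, 0.0461], [0, 0, 0.0461], [0, 0, 0.0461], [0, 0, 0.0461], [0, 0, 0.0461]], claw=[0.6, 0.6, 0.6, 0.6, 0.6, 0.6, 0.6, 0.6, 0.6, 0.6], newtons=25)

```text
time_s: 32.6
tcp_pos: [0.4634, 0.2492, 0.0645]
eef_rot: [-179.8, -0.1, 172.0]
contact_force: [0.8, 0.4, -0.3]
gripper_width: 0.0523
gripper_force: 0.0
```

```bash
python3 -c "
from mv import *
pick('32',.12)
c=cap('scene')
cv2.imwrite('pics/t.png',cv2.resize(c['pixels'][120:270,160:390][...,::-1],None,fx=3.4,fy=3.4,interpolation=cv2.INTER_CUBIC))"
```

```text
t 32.6 tcp [0.4634 0.2492 0.0645] [-1.798e+02 -1.000e-01  1.720e+02] F [ 0.8  0.4 -0.3] w 0.0523 gf 0.0
travel [0.0002, 0.0025, -0.0291] dr [-0.0006, -0.0004, 0.0]
travel [-0.0004, 0.0032, 0.1809] dr [-0.0006, -0.0004, 0.0]
```

View pics/t.png

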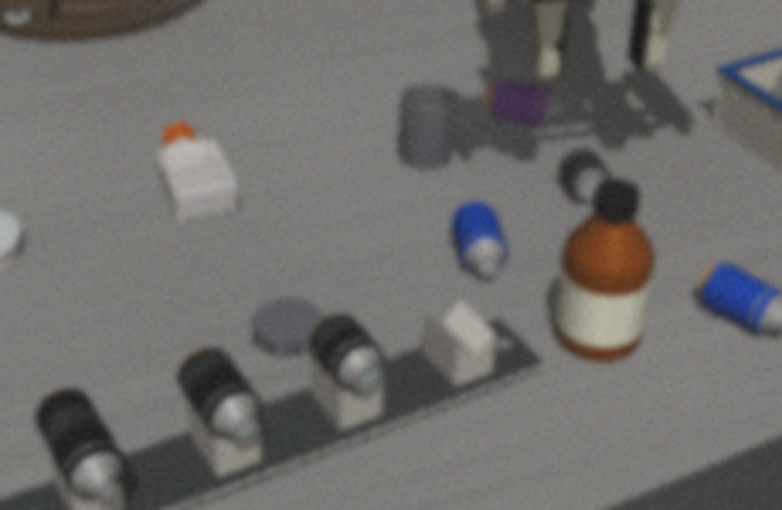

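Three objectives are seated, at (80,450), (220,405) and (345,355). The last one, at (585,175), is below the open fingers. Descending.

Call:
jog_arm(travel=[[0, 0.002, 0.05], [0, 0.002, 0.1], [0, 0.002, 0.14], [0, 0.002, 0.165], [0, 0.002, 0.175], [0, 0.002, 0.178], [0, 0.002, 0.178], [0, 0.002, 0.178], [0, 0.002, 0.178], [0, 0.002, 0.178]], dr=[[0, 0, 0], [0, 0, 0], [0, 0, 0], [0, 0, 0], [0, 0, 0], [0, 0, 0], [0, 0, 0], [0, 0, 0], [0, 0, 0], [0, 0, 0]], claw=[0.6, 0.6, 0.6, 0.6, 0.6, 0.6, 0.6, 0.2, 0.2, 0.2], newtons=25)

```text
time_s: 33.9
tcp_pos: [0.4647, 0.2515, -0.0225]
eef_rot: [180.0, 0.0, 172.0]
contact_force: [0.0, 1.2, 1.1]
gripper_width: 0.0293
gripper_force: 25.0
```

Call:
jog_arm(travel=[[0, 0, 0], [0, 0, 0], [0, 0, 0], [0, 0, -0.02], [0, 0, -0.06], [0, 0, -0.12], [0, 0, -0.18], [0, 0, -0.24], [0, 0, -0.3], [0, 0, -0.34]], dr=[[0, 0, 0], [0, 0, 0], [0, 0, 0], [0, 0, 0], [0, 0, 0], [0, 0, 0], [0, 0, 0], [0, 0, 0], [0, 0, 0], [0, 0, 0]], claw=[0.2, 0.2, 0.2, 0.2, 0.2, 0.2, 0.2, 0.2, 0.2, 0.2], newtons=25)

```text
time_s: 35.15
tcp_pos: [0.4648, 0.2515, 0.1494]
eef_rot: [179.9, 0.1, 172.0]
contact_force: [0.8, 0.2, -1.3]
gripper_width: 0.0292
gripper_force: 25.0
```

```bash
python3 -c "
from mv import *
place('32',(.2,.10),tilt=10)"
```

```text
t 35.15 tcp [0.4648 0.2515 0.1494] [1.799e+02 1.000e-01 1.720e+02] F [ 0.8  0.2 -1.3] w 0.0292 gf 25.0
travel [-0.32, -0.2637, -0.0205] dr [-0.0274, 0.0042, -0.0459]
travel [-0.3198, -0.264, 0.1795] dr [-0.0274, 0.0042, -0.0459]
```

```bash
sed -i 's/h=.041/h=.0375/; s/(.606,.0917)/(.607,.0917)/' mv.py; python3 -c "
from mv import *
place('32',(.19,.08),tilt=7)"
```

```text
t 35.15 tcp [0.4648 0.2515 0.1494] [1.799e+02 1.000e-01 1.720e+02] F [ 0.8  0.2 -1.3] w 0.0292 gf 25.0
travel [-0.3234, -0.2683, -0.0068] dr [-0.0191, 0.003, -0.046]
travel [-0.3232, -0.2686, 0.2132] dr [-0.0191, 0.003, -0.046]
```

Call:
jog_arm(travel=[[-0.323, -0.2685, -0.007], [-0.323, -0.2685, -0.007], [-0.323, -0.2685, -0.007], [-0.323, -0.2685, -0.007], [-0.323, -0.2685, -0.007], [-0.323, -0.2685, 0.05], [-0.323, -0.2685, 0.1], [-0.323, -0.2685, 0.15], [-0.323, -0.2685, 0.19], [-0.323, -0.2685, 0.213]], dr=[[-0.0191, 0.003, -0.046], [-0.0191, 0.003, -0.046], [-0.0191, 0.003, -0.046], [-0.0191, 0.003, -0.046], [-0.0191, 0.003, -0.046], [-0.0191, 0.003, -0.046], [-0.0191, 0.003, -0.046], [-0.0191, 0.003, -0.046], [-0.0191, 0.003, -0.046], [-0.0191, 0.003, -0.046]], claw=[0.2, 0.2, 0.2, 0.2, 0.2, 0.2, 0.2, 0.2, 0.2, 0.2], newtons=25)

```text
time_s: 36.4
tcp_pos: [0.605, 0.0963, 0.0401]
eef_rot: [173.1, -0.2, -171.4]
contact_force: [0.9, 0.0, -0.9]
gripper_width: 0.0296
gripper_force: 25.0
```

```bash
python3 -c "
from mv import *
place('32',(.080,.047),tilt=7)
c=cap('scene')
M=R.from_euler('xyz',c['attitude'],degrees=True)
cv2.imwrite('pics/u.png',cv2.resize(c['pixels'][110:260,220:400][...,::-1],None,fx=4,fy=4,interpolation=cv2.INTER_CUBIC))
W=world(c);P=W.reshape(-1,3);P=P[np.isfinite(P).all(1)]
x,y=REST['32']
Q=P[(np.hypot(P[:,0]-x,P[:,1]-y)<.028)&(P[:,2]>.062)&(P[:,2]<.1)]
print(len(Q),Q.min(0).round(3),Q.max(0).round(3),np.median(Q,0).round(4))
Q=P[(np.hypot(P[:,0]-x,P[:,1]-y)<.15)&(P[:,2]>.1)&(P[:,2]<.2)&(P[:,1]>y+.06)]
for k in range(60,125,8):
  A=Q[abs(Q[:,1]-y-k/1e3)<.004];print(k,len(A),np.sort(A[:,2])[[0,3]].round(3) if len(A)>4 else '')
"
```

```text
t 36.4 tcp [0.605  0.0963 0.0401] [ 173.1   -0.2 -171.4] F [ 0.9  0.  -0.9] w 0.0296 gf 25.0
travel [-0.0025, 0.0, -0.0054] dr [-0.0002, -0.0004, 0.0]
travel [-0.0027, -0.0079, 0.0602] dr [-0.0002, -0.0004, 0.0]
379 [0.594 0.067 0.067] [0.624 0.119 0.1  ] [0.6165 0.0926 0.0887]
60 98 [0.16  0.162]
68 218 [0.15 0.15]
76 241 [0.1   0.102]
84 123 [0.1   0.101]
92 38 [0.101 0.103]
100 22 [0.101 0.105]
108 0 
116 0 
124 0
```

View pics/u.png

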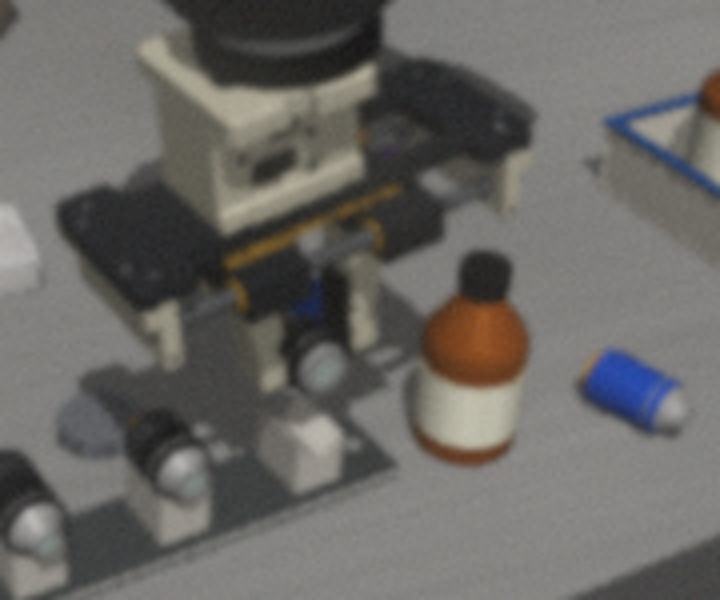

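The tilted gripper clears the bottle cap at (487,275), and the objective hangs over the rest at (300,445). Lowering.

Call:
jog_arm(travel=[[-0.0015, -0.0015, 0.01], [-0.0015, -0.0025, 0.02], [-0.0015, -0.004, 0.03], [-0.0015, -0.005, 0.038], [-0.0015, -0.006, 0.045], [-0.0015, -0.0066, 0.05], [-0.0015, -0.007, 0.053], [-0.0015, -0.0075, 0.056], [-0.0015, -0.0075, 0.057], [-0.0015, -0.0075, 0.057]], dr=[[0, 0, 0], [0, 0, 0], [0, 0, 0], [0, 0, 0], [0, 0, 0], [0, 0, 0], [0, 0, 0], [0, 0, 0], [0, 0, 0], [0, 0, 0]], claw=[0.2, 0.2, 0.2, 0.2, 0.2, 0.2, 0.2, 0.2, 0.2, 0.2], newtons=25)

```text
time_s: 37.7
tcp_pos: [0.6067, 0.0958, 0.0121]
eef_rot: [173.1, -0.1, -171.4]
contact_force: [0.7, 0.3, -1.4]
gripper_width: 0.0292
gripper_force: 25.0
```

```bash
python3 -c "
from mv import *
place('32',(.048,.047,.046),tilt=7)"
```

```text
t 37.7 tcp [0.6067 0.0958 0.0121] [ 1.731e+02 -1.000e-01 -1.714e+02] F [ 0.7  0.3 -1.4] w 0.0292 gf 25.0
travel [0.0007, 0.0006, 0.0028] dr [-0.0002, -0.0002, -0.0]
travel [0.0007, 0.0003, 0.0048] dr [-0.0002, -0.0002, -0.0]
travel [0.0007, 0.0001, 0.0068] dr [-0.0002, -0.0002, -0.0]
```

Call:
jog_arm(travel=[[0, 0, 0.001], [0, 0, 0.002], [0, 0, 0.003], [0, 0, 0.004], [0, 0, 0.005], [0, 0, 0.005], [0, 0, 0.005], [0, 0, 0.005], [0, 0, 0.005], [0, 0, 0.005]], dr=[[0, 0, 0], [0, 0, 0], [0, 0, 0], [0, 0, 0], [0, 0, 0], [0, 0, 0], [0, 0, 0], [0, 0, 0], [0, 0, 0], [0, 0, 0]], claw=[0.2, 0.2, 0.2, 0.2, 0.2, 0.2, 0.2, 0.2, 0.2, 0.2], newtons=25)

```text
time_s: 38.95
tcp_pos: [0.6069, 0.0959, 0.0102]
eef_rot: [173.1, -0.0, -171.4]
contact_force: [-1.1, -2.8, 6.2]
gripper_width: 0.0297
gripper_force: 25.0
```

Call:
jog_arm(travel=[[0, -0.0015, 0], [0, -0.0015, 0], [0, -0.0015, 0], [0, -0.0015, 0], [0, -0.0015, 0], [0, -0.0015, 0], [0, -0.0015, 0], [0, -0.0015, 0], [0, -0.0015, 0], [0, -0.0015, 0]], dr=[[0, 0, 0], [0, 0, 0], [0, 0, 0], [0, 0, 0], [0, 0, 0], [0, 0, 0], [0, 0, 0], [0, 0, 0], [0, 0, 0], [0, 0, 0]], claw=[0.2, 0.2, 0.2, 0.2, 0.5, 0.5, 0.5, 0.5, 0.5, 0.5], newtons=25)

```text
time_s: 40.2
tcp_pos: [0.6068, 0.0954, 0.0095]
eef_rot: [173.1, -0.1, -171.4]
contact_force: [0.4, 0.2, -0.0]
gripper_width: 0.0438
gripper_force: 0.0
```

Call:
jog_arm(travel=[[0, 0, 0], [0, 0, -0.02], [0, 0, -0.06], [0, 0, -0.12], [0, 0, -0.18], [0, 0, -0.24], [0, 0, -0.3], [0, 0, -0.36], [0, 0, -0.36], [0, 0, -0.36]], dr=[[0, 0, 0], [0, 0, 0], [0, 0, 0], [0, 0, 0], [0, 0, 0], [0, 0, 0], [0, 0, 0], [0, 0, 0], [0, 0, 0], [0, 0, 0]], claw=[0.5, 0.5, 0.5, 0.5, 0.5, 0.5, 0.5, 0.5, 0.5, 0.5])

```text
time_s: 41.45
tcp_pos: [0.6099, 0.0739, 0.1883]
eef_rot: [173.0, -0.1, -171.4]
contact_force: [0.1, -0.2, -0.8]
gripper_width: 0.0436
gripper_force: 0.0
```

```bash
python3 -c "
from mv import *
rel(pose(.40,.42,.25,GY))"
```

```text
t 41.45 tcp [0.6099 0.0739 0.1883] [ 1.730e+02 -1.000e-01 -1.714e+02] F [ 0.1 -0.2 -0.8] w 0.0436 gf 0.0
travel [0.3118, 0.7474, 0.0429] dr [0.0193, -0.0002, -0.0]
```

Call:
jog_arm(travel=[[0.312, 0.747, -0.05], [0.312, 0.747, -0.05], [0.312, 0.747, -0.05], [0.312, 0.747, -0.05], [0.312, 0.747, -0.05], [0.312, 0.747, -0.05], [0.312, 0.747, -0.05], [0.312, 0.747, -0.05], [0.312, 0.747, -0.05], [0.312, 0.747, -0.05]], dr=[[0, 0, 0], [0, 0, 0], [0, 0, 0], [0, 0, 0], [0, 0, 0], [0, 0, 0], [0, 0, 0], [0, 0, 0], [0, 0, 0], [0, 0, 0]], claw=[0.5, 0.5, 0.5, 0.5, 0.5, 0.5, 0.5, 0.5, 0.5, 0.5])

```text
time_s: 42.7
tcp_pos: [0.4014, 0.4133, 0.2578]
eef_rot: [173.1, -0.1, -171.5]
contact_force: [-0.7, -0.3, 0.5]
gripper_width: 0.0439
gripper_force: 0.0
```

```bash
python3 -c "
from mv import *
ims=[]
u=np.array([np.cos(np.radians(GY)),np.sin(np.radians(GY))]);n=np.array([-u[1],u[0]])
RC={'32':(.606,.0917),'44':(.6168,.020),'56':(.6274,-.0523),'68':(.639,-.128)}
for nm in('top','scene'):
  c=cap(nm);W=world(c);P=W.reshape(-1,3);P=P[np.isfinite(P).all(1)]
  ims.append(cv2.resize(c['pixels'][(slice(110,190) if nm=='top' else slice(160,290)),(slice(130,350) if nm=='top' else slice(150,370))][...,::-1],None,fx=3.5,fy=3.5 if nm=='top' else 2.3,interpolation=cv2.INTER_CUBIC))
  for k,v in RC.items():
    d=P[:,:2]-v;t=d@u;m=d@n
    s=(abs(t)<.05)&(abs(m)<.02)&(P[:,2]>.0435)
    T=t[s];print(nm,k,s.sum(),'along',(np.percentile(T,[1,99])*1e3).round(1),'mid',round(sum(np.percentile(T,[1,99]))*500,1),'across',round(np.median(m[s])*1e3,1),'zmax',np.percentile(P[s][:,2],99).round(4))
  for k in('bottle','flask'):
    for d in r.regions_of(k,nm)[:1]:print(k,np.round(d['extent']),np.nanmedian(W[d['pixels']],0).round(3))
cv2.imwrite('pics/v.png',np.vstack([i[:300] for i in ims]))
print(r.get_state()['time_s'])"
```

```text
top 32 254 along [-15.5  16.4] mid 0.4 across -0.0 zmax 0.064
top 44 326 along [-20.7  22.6] mid 0.9 across 0.9 zmax 0.0636
top 56 404 along [-28.4  27. ] mid -0.7 across 2.0 zmax 0.0638
top 68 488 along [-33.7  32.3] mid -0.7 across 3.3 zmax 0.0644
bottle [142. 139. 173. 175.] [0.594 0.177 0.07 ]
flask [245. 259. 267. 308.] [0.364 0.004 0.023]
scene 32 261 along [-14.2  18.3] mid 2.1 across -5.7 zmax 0.0647
scene 44 346 along [-18.8  24.3] mid 2.8 across -5.3 zmax 0.0647
scene 56 443 along [-22.2  28.5] mid 3.1 across -4.6 zmax 0.0649
scene 68 568 along [-26.9  35.2] mid 4.1 across -3.7 zmax 0.0644
bottle [318. 173. 352. 227.] [0.619 0.173 0.059]
flask [206. 156. 230. 183.] [0.383 0.001 0.025]
43.0
```

View pics/v.png

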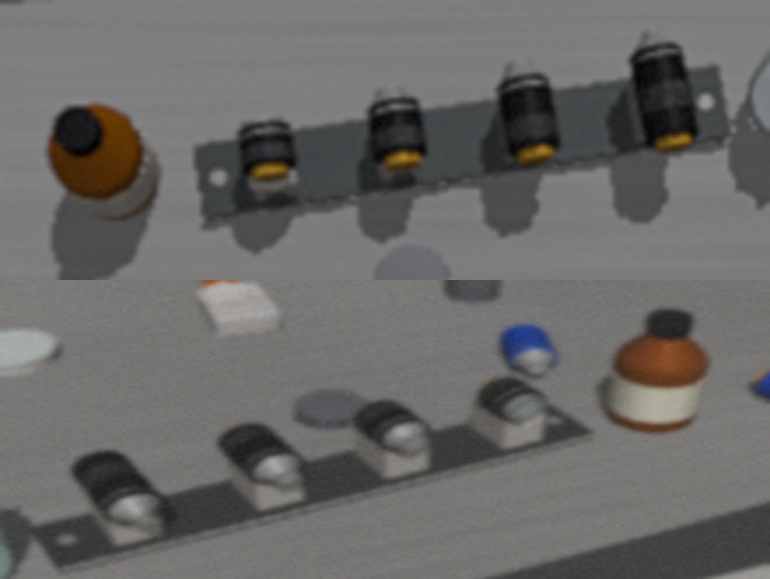

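All four are seated in order, shortest beside the bottle. The top view puts each within 1 mm of centre along its groove, and the bottle and flask haven't moved.

```bash
python3 -c "
from plant import r
print(r.close_job())"
```

```text
the job is handed in; nothing more can be done
None
```

The four objectives lie crosswise in the V-rests, shortest next to the bottle to longest at the far end, each within about 1 mm of centre in the top view; the bottle and flask were not moved, and the job was handed in at about 43 s.

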